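# Swap the weighing-bench things back onto their own plates

## Task

The four things on the coloured plates have all been put back on the wrong ones: exchange them so that the amber bottle stands in the middle of the red plate, the brass weight on the yellow, the lidded tin on the white and the open tin with soil on the green, each centred, upright and let go. The bench is gritty, so never put any of them down on the bare bench: the blue plate is empty and serves as the free spot on the way; it ends empty again. Keep all four upright throughout, and leave the wash bottle standing where it is.

Things in the scene. Friction and masses are not known exactly. Their poses are not given: they have to be found in the camera images.
- amber_bottle: small amber-brown reagent bottle with a white cap, 47 mm in diameter and 87 mm tall; the straight body to grasp reaches from about 5 to 50 mm above its underside; about 0.12 kg. At the start it stands upright near the middle of a wrong plate. Origin at the centre of its underside, z up along its axis.
- brass_weight: brass-coloured check weight with a small knob on top, 34 mm in diameter and 46 mm tall; straight-sided only over its lower 25 mm, tapering above, so grasp it low; about 0.5 kg. At the start it stands upright near the middle of a wrong plate. Origin at the centre of its underside, z up along its axis.
- lidded_tin: round aluminium moisture tin closed with its lid (the lid stays on), 64 mm in diameter at the lid (the upper 13 mm), 62 mm below it, 42 mm tall; about 0.05 kg. At the start it stands upright near the middle of a wrong plate. Origin at the centre of its underside, z up along its axis.
- soil_tin: round aluminium moisture tin without lid, brown soil to be seen inside, 59 mm in diameter and 36 mm tall; grasp round the outside; about 0.05 kg. At the start it stands upright near the middle of a wrong plate. Origin at the centre of its underside, z up along its axis.
- red_plate: red round plate, 100 mm across and 10 mm thick, flat on top with a thin grey ring line, fixed to the bench (it cannot slide) in one of several spots; home of the amber bottle. Origin at the centre of its underside, z up; its top is 10 mm higher. Its yaw means nothing.
- yellow_plate: yellow round plate, 100 mm across and 10 mm thick, flat on top with a thin grey ring line, fixed to the bench (it cannot slide) in one of several spots; home of the brass weight. Origin at the centre of its underside, z up; its top is 10 mm higher. Its yaw means nothing.
- white_plate: white round plate, 100 mm across and 10 mm thick, flat on top with a thin grey ring line, fixed to the bench (it cannot slide) in one of several spots; home of the lidded tin. Origin at the centre of its underside, z up; its top is 10 mm higher. Its yaw means nothing.
- green_plate: green round plate, 100 mm across and 10 mm thick, flat on top with a thin grey ring line, fixed to the bench (it cannot slide) in one of several spots; home of the open tin with soil. Origin at the centre of its underside, z up; its top is 10 mm higher. Its yaw means nothing.
- blue_plate: blue round plate, 100 mm across and 10 mm thick, flat on top with a thin grey ring line, fixed to the bench (it cannot slide) in one of several spots; the spare: empty at the start and nobody's home. Origin at the centre of its underside, z up; its top is 10 mm higher. Its yaw means nothing.
- wash_bottle: white plastic wash bottle with a red cap and a bent spout, 55 by 68 mm and 181 mm tall, standing loose behind the plates; not to be disturbed. Origin at the centre of its underside, z up.
Not all that is in view belongs to the job. What is shaped like the lidded_tin but purple is not meant.

How it is judged (in metres and radians):
At the end, for the whole second after the job is handed in: amber bottle on the red plate, brass weight on the yellow, lidded tin on the white, open soil tin on the green: each centre within 15 mm of the plate's centre seen from above, standing on the plate's top, upright within 0.1 rad (6 degrees) and at rest; so the blue plate is empty (horizontal distance between amber_bottle and red_plate below 0.015 m and height (world z) of amber_bottle between 0.007 and 0.014 m and angle between each of amber_bottle, brass_weight, lidded_tin, soil_tin's own z axis and vertical below 0.1 rad and linear speed of each of amber_bottle, brass_weight, lidded_tin, soil_tin below 0.02 m/s and horizontal distance between brass_weight and yellow_plate below 0.015 m and height (world z) of brass_weight between 0.007 and 0.014 m and horizontal distance between lidded_tin and white_plate below 0.015 m and height (world z) of lidded_tin between 0.007 and 0.014 m and horizontal distance between soil_tin and green_plate below 0.015 m and height (world z) of soil_tin between 0.007 and 0.014 m); the robot touches nothing.
It fails at once if one of the four things comes down to the bare bench (its underside lower than 6 mm; the plates' tops are at 10 mm) (height (world z) of any of amber_bottle, brass_weight, lidded_tin, soil_tin below 0.006 m).
It fails at once if one of the four things is tipped by more than 0.6 rad (angle between any of amber_bottle, brass_weight, lidded_tin, soil_tin's own z axis and vertical above 0.6 rad).
It fails at once if the wash bottle is knocked over or shifted by more than 30 mm (distance of wash_bottle from where it was at the start of the episode above 0.03 m or angle between wash_bottle's own z axis and vertical above 0.4 rad).
It also fails if it takes over 134 s, if anything falls off the work surface, if the arm or the gripper's body presses on something with over 40 N, if the wrist force passes 120 N, or if a joint passes its speed limit or range.

## Robot

A 6-joint arm with a two-finger parallel gripper is mounted at the origin on a cart in front of the work surface, level with it; the furniture and walls round the work are solid. World frame = base frame: x ahead of the robot, y to its left, z up, the work surface at z = 0. Lengths are in mm, angles in rad, forces in N, time in s.
With the tool pointing down it reaches from about 350 to 975 mm from the base axis. Payload 7.1 kg.
Tool frame: the origin (TCP) lies at the centre of the arm's flange, where the gripper is bolted on; the fingertips stand 182 mm ahead of it and the grasp point (between the pads) lies 163 mm ahead of it; z points along the fingers, y is the line along which they close (so a half turn about z gives the same grasp; the last joint's range is limited). The gripper opens to 88 mm and grips with 3 to 60 N. Pads are 20 mm wide; open, the fingers measure 115 mm over their backs; the gripper's body (75 mm by 178 mm) begins 61 mm behind the grasp point.
Start: joints at [-1.345, 0.423, 1.63, -0, 1.089, -0.019], TCP at [151.496, -606.346, 404.675] pointing down, gripper open.
Joint ranges: [-3, 3], [-0.9, 2.11], [0.09, 2.58], [-1.31, 4.45], [0.11, 2.69], [-2.54, 2.54]. Speed limits (rad/s): [2.39, 2.39, 3.01, 3.14, 3.14, 3.14].

## Interface

Orientations are given as a rotation vector (axis times angle).
In Python, from workcell import readout, get_image, ctrl gives the robot as it stands.
- The arm moves only by the tool step_arm, never from a script. Its argument "targets" is a list that holds one entry, the list of rows, each a list of 7 numbers: the shift along the world's x, y, z as a fraction of full scale, then the turn, a rotation vector about the world's x, y, z as a fraction of full scale, then the opening, from 0 (shut) to 1 (fully open). In form: [[[dx, dy, dz, wx, wy, wz, claw], ...]]. A call has exactly 5 rows; each row shifts and turns the commanded pose from where the row before left it; what a row does not reach is not made up. Full scale, the value 1, is 0.05 m for a shift and 4 degrees for a turn. A row lasts 1/8 s, in which the tool goes at most 62.5 mm and 10.7 degrees, less where a joint would pass 70% of its speed; a pose out of reach is approached as far as the arm can. A call with a number of a shift or a turn outside -1 to 1 is refused whole. A call with a gripper value outside its range is refused whole. The fingers move at their own pace and stop on an object; the grip force is fixed at half the most. Time passes only in rows, so rows that do not move let the fingers close, or fill a call up. It gives the time, the measured TCP pose, the force, the opening and the grip force at its end, in the units of the state.
- readout.get_obs(): the state, without advancing time (a new reading comes with each control period).
- get_image(name): name is "side" or "top" or "wrist"; returns a dict with "pixels" (480x640x3 uint8, red, green, blue), "intrinsics" (3x3 intrinsics, pixels), "k1" (the pictures are not rectified: a ray, as slopes to the right and down, at radius r is drawn at 1 + k1 r^2 times it, then the intrinsics apply), "extrinsics" (4x4, takes a point from world to camera coordinates). Camera axes: x right, y down, z forward; pixel columns grow to the right and rows downward; lengths in mm; the calibration is good to about 2 mm. A picture is of the moment at which its call begins. There is no depth.
- ctrl.close_job(): hands the job in; it is judged then, once.
The state is a dict: "t": time; "qpos": joint angles; "qvel": joint speeds; "joint_torque": joint torques, N m; "ee_pos": TCP position; "orientation": TCP orientation; "ft_force": force on the tool from outside, world axes, zero at the start; "moment": the same for the moment, N m; "width": finger opening in mm; "grasp_force": force on a finger pad.
Only numpy, scipy, OpenCV 4.12 (cv2) and the standard library are available. Lean on these libraries where they do the work, as an engineer would, in place of code of your own. Each camera call takes 0.05 s, during which the arm holds its last target. There are 200 camera calls.

## Working session

There is one attempt and no reset: what is moved stays moved. The work goes in short steps, Python scripts to look and compute and a tool call to move; the robot and the scene stay as the last step left them, time stands still between calls to the robot, and variables do not carry over. Pictures are saved under pics/ and viewed, at most 14 in all, crops included, and the job is handed in when it is done.

Besides the shell and the picture viewer there is one more tool, called after "Emit:" as name([rows], argument=value, ...), one row to a line, values as JSON. step_arm: Moves the arm, as the interface text tells. Shift numbers are shares of 0.05 m and turn numbers shares of 4 degrees, none past 1 either way. Its arguments: {"type":"object","properties":{"targets":{"type":"array"}},"required":["targets"]}

```bash
mkdir -p pics; ls; cat > h.py <<'E'
import numpy as np, cv2
from workcell import readout, get_image, ctrl
def ray(im,u,v):
    K=np.array(im["intrinsics"]);E=np.array(im["extrinsics"]);k=im["k1"]
    d=np.array([(u-K[0,2])/K[0,0],(v-K[1,2])/K[1,1]])
    s=d.copy()
    for _ in range(20): s=d/(1+k*(s@s))
    R=E[:3,:3];o=-R.T@E[:3,3]
    return o,R.T@np.array([s[0],s[1],1.])
def onplane(im,u,v,z):
    o,d=ray(im,u,v);return o+d*(z-o[2])/d[2]
def save(im,n): cv2.imwrite("pics/"+n,np.array(im["pixels"])[:,:,::-1])
E
python3 - <<'E'
from h import *
o=readout.get_obs();print({k:np.round(v,3) for k,v in o.items()})
for n in("top","side"):
    im=get_image(n);save(im,n+"0.png");E=np.array(im["extrinsics"]);print(n,-E[:3,:3].T@E[:3,3],im["k1"],onplane(im,320,240,0))
    np.save(n+"0.npy",im,allow_pickle=True)
E
```

```text
pics
{'t': np.float64(0.0), 'qpos': array([-1.345,  0.424,  1.631,  0.   ,  1.089, -0.019]), 'qvel': array([0.002, 0.001, 0.001, 0.001, 0.001, 0.001]), 'joint_torque': array([-1.0000e-03, -5.4462e+01, -2.7367e+01,  6.4000e-02,  2.3000e-02,
       -0.0000e+00]), 'ee_pos': array([ 151.428, -606.088,  403.912]), 'orientation': array([-3.117, -0.383,  0.   ]), 'ft_force': array([0.411, 0.252, 0.035]), 'moment': array([ 0.031,  0.039, -0.019]), 'grasp_force': np.float64(0.0), 'width': np.float64(87.721)}
top [454.97198116  58.71406089 885.61031474] -0.047827616267420776 [580.67628141  72.9173412    0.        ]
side [ 494.46260035 -818.97325009  624.92706601] -0.20523045920596472 [613.80451205 195.47187028   0.        ]
```

View pics/top0.png

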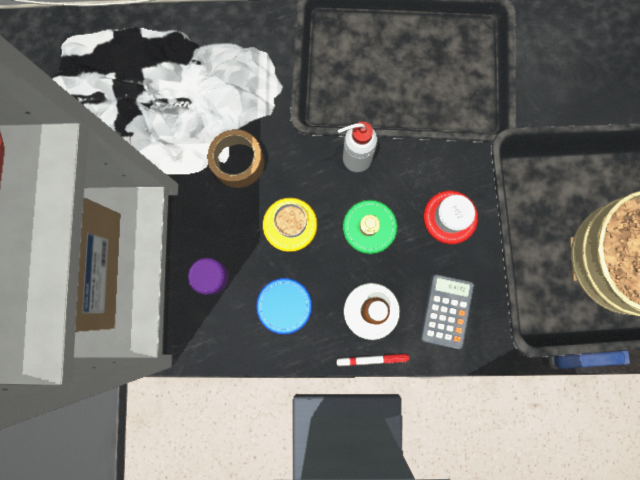

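View pics/side0.png

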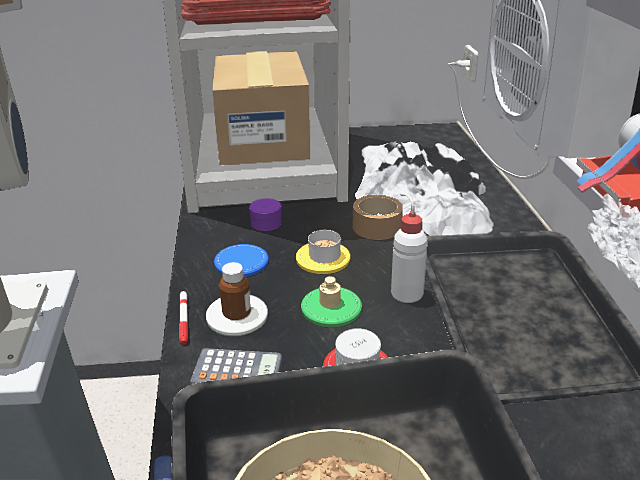

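Top view: soil tin on yellow (291,222), brass weight on green (370,225), lidded tin on red (457,212), amber bottle on white (376,311), blue empty (284,306), and wash bottle at (360,150). 

Possible confusions:
- Lidded tin (457,212) against the purple tin (207,276).
- Soil tin (291,222) against the brown roll (236,158) and the big sieve (615,255).
- Bottle cap (378,311) against the wash bottle (360,150).
- Plates: none.

I choose the things on the plates.

```bash
cat > m.py <<'E'
from h import *
im=np.load("top0.npy",allow_pickle=True).item();P=np.array(im["pixels"]).astype(np.uint8)
hsv=cv2.cvtColor(P,cv2.COLOR_RGB2HSV)
def circ(mask,z,roi):
    m=np.zeros(mask.shape,np.uint8);x,y,r=roi
    cv2.circle(m,(x,y),r,255,-1);m&=mask
    c,_=cv2.findContours(m,cv2.RETR_EXTERNAL,cv2.CHAIN_APPROX_NONE)
    c=max(c,key=cv2.contourArea)
    h=cv2.convexHull(c)[:,0,:].astype(float)
    w=np.array([onplane(im,u,v,z)[:2] for u,v in h],np.float32)
    (a,b),rr=cv2.minEnclosingCircle(w);return np.round([a,b,rr],1)
R=lambda lo,hi:cv2.inRange(hsv,np.array(lo),np.array(hi))
sat=R((0,110,60),(179,255,255))
print("red",circ(R((0,150,60),(8,255,255))|R((172,150,60),(179,255,255)),10,(451,217,38)))
print("yel",circ(R((22,120,80),(34,255,255)),10,(290,224,38)))
print("grn",circ(R((45,120,50),(85,255,255)),10,(370,227,38)))
print("blu",circ(R((95,100,50),(125,255,255)),10,(284,306,38)))
print("wht",circ(R((0,0,120),(179,60,255)),10,(372,311,38)))
print("tin",circ(R((0,0,110),(179,70,255)),52,(457,212,24)),32)
print("soil",circ(cv2.bitwise_not(R((22,130,80),(34,255,255))),46,(291,222,20)),29.5)
print("brass",circ(cv2.bitwise_not(R((45,120,50),(85,255,255))),40,(370,226,17)))
print("knob",circ(cv2.bitwise_not(R((45,120,50),(85,255,255))),10+25,(370,226,17)))
print("cap",circ(R((0,0,150),(179,60,255)),97,(379,311,11)))
cv2.imwrite("pics/crop.png",cv2.resize(P[170:350,240:490,::-1],None,fx=3,fy=3,interpolation=cv2.INTER_CUBIC))
E
python3 m.py
```

```text
red [ 620.5 -167.1   50.4]
yel [609.3 129.2  51.1]
grn [603.9 -18.4  50.5]
blu [460.7 138.9  51.1]
wht [450.2 -18.8  50.6]
tin [ 618.7 -163.8   36. ] 32
soil [610.9 124.7  32.2] 29.5
brass [601.  -15.2  20.1]
knob [601.9 -15.6  20.3]
cap [451.4 -21.   16.2]
```

View pics/crop.png

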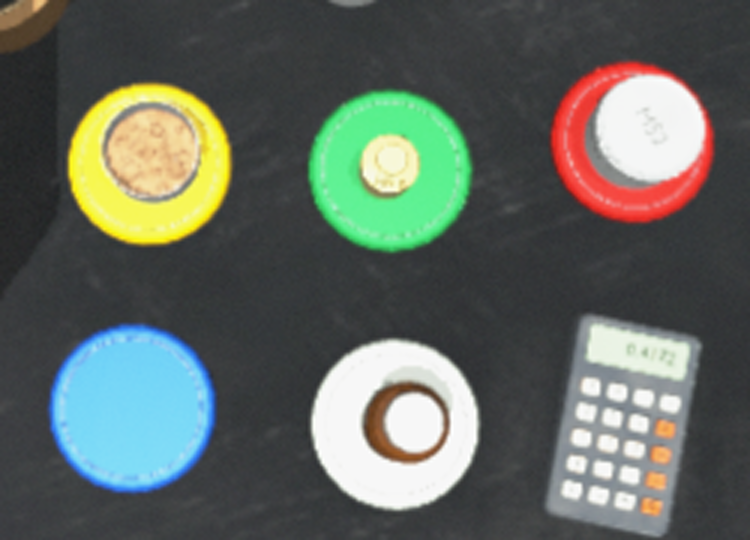

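The crop confirms the choice: lid disc at (457,212.7), soil rim at (290.3,220.3), brass knob top at (370.3,222.7) and cap at (378.3,311). The purple tin is outside it.

```bash
python3 - <<'E'
from h import *
im=np.load("top0.npy",allow_pickle=True).item()
for n,u,v,z in[("tin",457,212.7,52),("soil",290.3,220.3,46),("knob",370.3,222.7,56),("cap",378.3,311,97),("wash base near edge",359,171,0),("wash captop",364,128,150)]:print(n,np.round(onplane(im,u,v,z)[:2],1))
S=np.load("side0.npy",allow_pickle=True).item()
for n,u,v in[("wash side base",408,299)]:print(n,np.round(onplane(S,u,v,0)[:2],1))
from scipy.spatial.transform import Rotation as Ro
o=readout.get_obs();M=Ro.from_rotvec(o["orientation"]).as_matrix();print(M.round(3))
w=get_image("wrist");save(w,"wrist0.png");E=np.array(w["extrinsics"]);c=-E[:3,:3].T@E[:3,3];print("cam in tool",M.T@(c-o["ee_pos"]))
E
```

```text
tin [ 619.8 -168.6]
soil [609.7 124.5]
knob [602.5 -15.7]
cap [450.5 -22.1]
wash base near edge [711.7  -1.4]
wash captop [ 7.389e+02 -5.000e-01]
wash side base [736.4 -13.2]
[[ 0.97   0.242 -0.   ]
 [ 0.242 -0.97   0.001]
 [ 0.    -0.001 -1.   ]]
cam in tool [67.77073828 -0.23412818 20.37214828]
```

Emit:
step_arm([
  [[0.5,0.975,0,0,0,-0.7,1],[0.5,0.975,0,0,0,-0.7,1],[0.5,0.975,0,0,0,-0.7,1],[0.5,0.975,0,0,0,-0.7,1],[0.5,0.975,0,0,0,-0.7,1]],
])

```text
t: 0.78
ee_pos: [276.9, -361.0, 404.6]
orientation: [-3.142, 0.003, -0.0]
ft_force: [0.2, 0.8, 0.9]
width: 88.1
grasp_force: 0.0
```

Emit:
step_arm([
  [[0.5,0.975,0,0,0,0,1],[0.5,0.975,0,0,0,0,1],[0.5,0.975,0,0,0,0,1],[0.5,0.975,0,0,0,0,1],[0.5,0.975,0,0,0,0,1]],
])

```text
t: 1.4
ee_pos: [402.0, -117.1, 404.8]
orientation: [3.141, 0.0, 0.001]
ft_force: [1.0, -0.3, -0.6]
width: 88.1
grasp_force: 0.0
```

Emit:
step_arm([
  [[0.5,0.975,0,0,0,0,1],[0.5,0.975,-0.5,0,0,0,1],[0,0,-0.5,0,0,0,1],[0,0,-0.5,0,0,0,1],[0,0,0,0,0,0,1]],
])

```text
t: 2.02
ee_pos: [450.8, -21.1, 328.2]
orientation: [-3.141, -0.001, 0.007]
ft_force: [-0.3, 0.1, 0.3]
width: 87.8
grasp_force: 0.0
```

Emit:
step_arm([
  [[0,0,-0.8,0,0,0,1],[0,0,-0.8,0,0,0,1],[0,0,-0.5,0,0,0,1],[0,0,-0.36,0,0,0,1],[0,0,0,0,0,0,1]],
])

```text
t: 2.65
ee_pos: [451.6, -21.6, 206.6]
orientation: [-3.141, 0.0, 0.002]
ft_force: [-0.3, -0.2, 0.0]
width: 88.1
grasp_force: 0.0
```

Emit:
step_arm([
  [[0,0,0,0,0,0,0],[0,0,0,0,0,0,0],[0,0,0,0,0,0,0],[0,0,0,0,0,0,0],[0,0,0,0,0,0,0]],
])

```text
t: 3.28
ee_pos: [451.6, -21.4, 206.9]
orientation: [3.142, 0.001, 0.001]
ft_force: [0.7, -1.1, 3.7]
width: 46.1
grasp_force: 30.0
```

Emit:
step_arm([
  [[0,0,0.5,0,0,0,0],[0,0,0.5,0,0,0,0],[0.06,0.8,0,0,0,0,0],[0.06,0.8,0,0,0,0,0],[0.06,0.8,0,0,0,0,0]],
])

```text
t: 3.9
ee_pos: [460.4, 99.7, 256.7]
orientation: [3.142, -0.0, -0.0]
ft_force: [0.4, -0.6, -1.5]
width: 46.4
grasp_force: 30.0
```

Emit:
step_arm([
  [[0,0.8,0,0,0,0,0],[0,0,-0.4,0,0,0,0],[0,0,-0.4,0,0,0,0],[0,0,-0.1,0,0,0,0],[0,0,-0.08,0,0,0,0]],
])

```text
t: 4.53
ee_pos: [460.5, 138.6, 207.6]
orientation: [3.142, 0.0, -0.0]
ft_force: [0.5, -0.1, -2.3]
width: 46.1
grasp_force: 30.0
```

Emit:
step_arm([
  [[0,0,-0.02,0,0,0,0],[0,0,0,0,0,0,0],[0,0,0,0,0,0,1],[0,0,0,0,0,0,1],[0,0,0,0,0,0,1]],
])

```text
t: 5.15
ee_pos: [460.6, 138.6, 206.8]
orientation: [-3.141, -0.001, -0.0]
ft_force: [-0.5, -0.0, -0.2]
width: 73.0
grasp_force: 0.0
```

Emit:
step_arm([
  [[0,0,0.2,0,0,0,1],[0,0,0.6,0,0,0,1],[0,0,0.8,0,0,0,1],[0,0,0.8,0,0,0,1],[0,0,0,0,0,0,1]],
])

```text
t: 5.78
ee_pos: [461.4, 138.9, 330.0]
orientation: [-3.14, -0.001, -0.01]
ft_force: [0.1, -0.4, -0.8]
width: 87.4
grasp_force: 0.0
```

Emit:
step_arm([
  [[0.454,-0.875,0,0,0,0,1],[0.454,-0.875,0,0,0,0,1],[0.454,-0.875,0,0,0,0,1],[0.454,-0.875,0,0,0,0,1],[0.454,-0.875,0,0,0,0,1]],
])

```text
t: 6.4
ee_pos: [574.2, -81.6, 325.7]
orientation: [-3.141, -0.001, 0.002]
ft_force: [0.4, 0.4, 0.7]
width: 87.9
grasp_force: 0.0
```

Emit:
step_arm([
  [[0.454,-0.875,0,0,0,0,1],[0.454,-0.875,0,0,0,0,1],[0,0,-0.6,0,0,0,1],[0,0,-0.4,0,0,0,1],[0,0,0,0,0,0,1]],
])

```text
t: 7.02
ee_pos: [618.2, -166.9, 274.2]
orientation: [-3.14, -0.001, 0.008]
ft_force: [-0.6, -0.3, -0.3]
width: 88.1
grasp_force: 0.0
```

```bash
python3 - <<'E'
from h import *
w=get_image("wrist");save(w,"w1.png");np.save("w1.npy",w,allow_pickle=True);print(readout.get_obs()["ee_pos"])
E
```

```text
[ 618.88080567 -166.92843753  275.6112081 ]
```

View pics/w1.png

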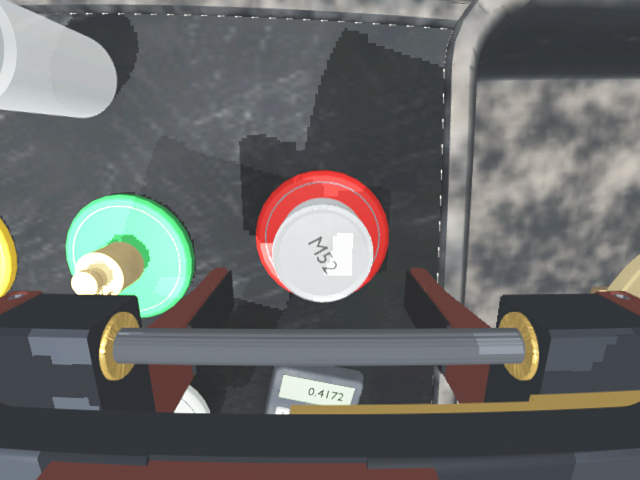

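The wrist view shows the white lid centred at about (322,252), the red plate spanning columns 257–388 with its top edge at row 171, and the fingers either side of it.

```bash
python3 - <<'E'
from h import *
w=np.load("w1.npy",allow_pickle=True).item()
f=lambda u,v,z:np.round(onplane(w,u,v,z)[:2],1)
print(f(322,252,52),f(272,252,52),f(373,252,52),f(322,200,52),f(322,302,52));print("plate",f(257,235,10),f(388,235,10),f(323,171,10))
E
```

```text
[ 626.2 -168.1] [ 626.2 -137.2] [ 626.2 -199.6] [ 658.4 -168. ] [ 592.8 -168.2]
plate [ 626.8 -120.6] [ 626.9 -217.1] [ 673.1 -169. ]
```

Emit:
step_arm([
  [[0.05,0,-0.6,0,0,0,1],[0,0,-0.6,0,0,0,1],[0,0,-0.27,0,0,0,1],[0,0,0,0,0,0,1],[0,0,0,0,0,0,0]],
])

```text
t: 7.7
ee_pos: [622.5, -167.6, 204.5]
orientation: [3.141, 0.001, 0.003]
ft_force: [-0.6, -0.1, -0.6]
width: 81.2
grasp_force: 0.0
```

Emit:
step_arm([
  [[0,0,0,0,0,0,0],[0,0,0,0,0,0,0],[0,0,0,0,0,0,0],[0,0,0,0,0,0,0],[0,0,0,0,0,0,0]],
])

```text
t: 8.32
ee_pos: [622.2, -167.8, 204.0]
orientation: [3.141, 0.001, 0.002]
ft_force: [-1.4, -0.3, 5.7]
width: 61.8
grasp_force: 30.0
```

Emit:
step_arm([
  [[0,0,0.4,0,0,0,0],[0,0,0.8,0,0,0,0],[-0.855,0.745,0,0,0,0,0],[-0.855,0.745,0,0,0,0,0],[-0.855,0.745,0,0,0,0,0]],
])

```text
t: 8.95
ee_pos: [492.4, -55.0, 264.3]
orientation: [3.142, -0.0, 0.002]
ft_force: [0.9, 0.6, -0.9]
width: 61.9
grasp_force: 30.0
```

Emit:
step_arm([
  [[-0.855,0.745,0,0,0,0,0],[0,0,-0.6,0,0,0,0],[0,0,-0.4,0,0,0,0],[0,0,-0.1,0,0,0,0],[0,0,-0.08,0,0,0,0]],
])

```text
t: 9.57
ee_pos: [451.3, -18.7, 204.7]
orientation: [3.142, 0.0, 0.001]
ft_force: [0.5, 0.0, 0.5]
width: 62.1
grasp_force: 30.0
```

```bash
python3 - <<'E'
from h import *
w=get_image("side");save(w,"s1.png");o=readout.get_obs();print(o["ee_pos"],o["ft_force"],o["grasp_force"])
P=w["pixels"][170:400,150:450,::-1];cv2.imwrite("pics/s1c.png",cv2.resize(P,None,fx=2.5,fy=2.5))
E
```

```text
[451.21151731 -18.71991763 204.3567122 ] [-0.27705534  0.06295827  0.02317298] 29.999765232298614
```

View pics/s1c.png

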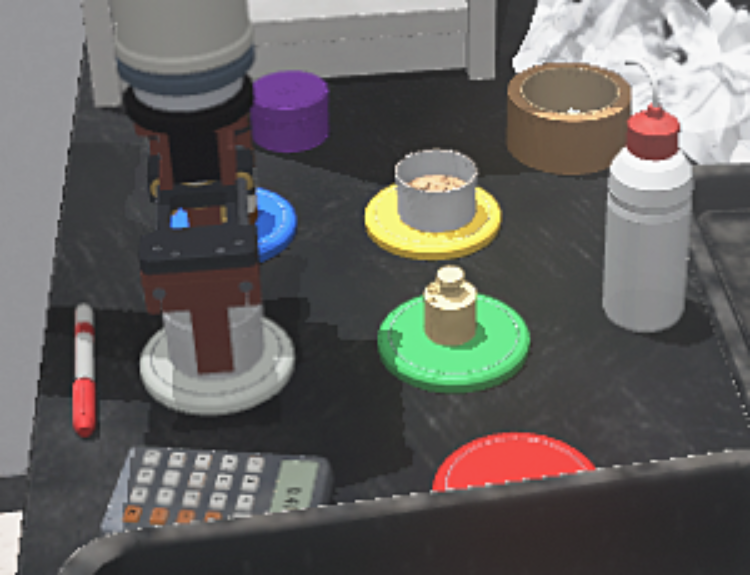

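The side view shows the lidded tin held over the middle of the white plate at crop (215,350), the red plate empty, and the soil tin, brass weight and wash bottle undisturbed.

Emit:
step_arm([
  [[0,0,-0.02,0,0,0,0],[0,0,0,0,0,0,1],[0,0,0,0,0,0,1],[0,0,0,0,0,0,1],[0,0,0,0,0,0,1]],
])

```text
t: 10.25
ee_pos: [450.9, -18.6, 203.2]
orientation: [-3.142, -0.001, -0.0]
ft_force: [-0.1, 0.7, -0.3]
width: 88.0
grasp_force: 0.0
```

Emit:
step_arm([
  [[0,0,0.3,0,0,0,1],[0,0,0.9,0,0,0,1],[0,0,1,0,0,0,1],[0.046,0.787,0,0,0,0,1],[0.046,0.787,0,0,0,0,1]],
])

```text
t: 10.88
ee_pos: [455.7, 60.7, 315.2]
orientation: [-3.141, 0.002, -0.005]
ft_force: [0.2, 0.4, -0.7]
width: 87.8
grasp_force: 0.0
```

Emit:
step_arm([
  [[0.046,0.787,0,0,0,0,1],[0.046,0.787,0,0,0,0,1],[0,0,-0.5,0,0,0,1],[0,0,0,0,0,0,1],[0,0,0,0,0,0,1]],
])

```text
t: 11.5
ee_pos: [460.2, 138.6, 289.0]
orientation: [-3.142, -0.0, -0.0]
ft_force: [-0.6, 0.8, 0.1]
width: 87.5
grasp_force: 0.0
```

Emit:
step_arm([
  [[0,0,-0.8,0,0,0,1],[0,0,-0.6,0,0,0,1],[0,0,-0.24,0,0,0,1],[0,0,0,0,0,0,1],[0,0,0,0,0,0,0]],
])

```text
t: 12.12
ee_pos: [460.7, 138.8, 207.2]
orientation: [-3.141, -0.0, -0.003]
ft_force: [0.3, -0.0, -0.3]
width: 80.6
grasp_force: 0.0
```

Emit:
step_arm([
  [[0,0,0,0,0,0,0],[0,0,0,0,0,0,0],[0,0,0,0,0,0,0],[0,0,0,0,0,0,0],[0,0,0,0,0,0,0]],
])

```text
t: 12.75
ee_pos: [460.2, 138.8, 206.4]
orientation: [-3.142, -0.001, -0.0]
ft_force: [-0.9, -0.3, 4.7]
width: 46.4
grasp_force: 30.0
```

```bash
python3 - <<'E'
from h import *
im=get_image("top");np.save("top1.npy",im,allow_pickle=True)
print(readout.get_obs()["grasp_force"])
s=open("m.py").read().replace("top0","top1").split('print("yel"')[0]
exec(s)
P=im["pixels"];cv2.imwrite("pics/t1c.png",cv2.resize(P[170:350,240:490,::-1],None,fx=3,fy=3,interpolation=cv2.INTER_CUBIC))
E
```

```text
30.00076032592915
red [ 620.5 -167.1   50.4]
```

View pics/t1c.png

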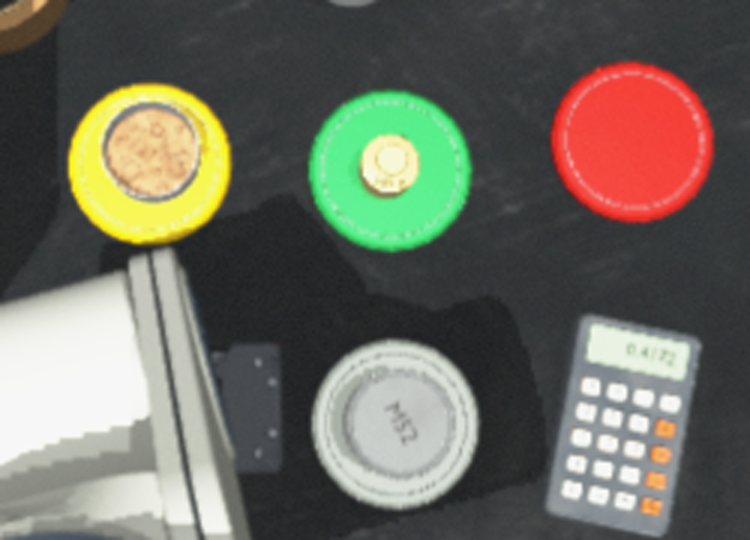

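The crop shows the lid at (401,424), concentric with the white plate at (396,424). The red plate is empty at (632,142).

Emit:
step_arm([
  [[0,0,0.6,0,0,0,0],[0,0,1,0,0,0,0],[0.4,-0.765,0,0,0,0,0],[0.4,-0.765,0,0,0,0,0],[0.4,-0.765,0,0,0,0,0]],
])

```text
t: 13.42
ee_pos: [520.4, 23.0, 286.1]
orientation: [-3.142, -0.001, 0.0]
ft_force: [0.5, 0.6, -1.2]
width: 46.3
grasp_force: 30.0
```

Emit:
step_arm([
  [[0.4,-0.765,0,0,0,0,0],[0.4,-0.765,0,0,0,0,0],[0.4,-0.765,0,0,0,0,0],[0.4,-0.765,0,0,0,0,0],[0.4,-0.765,0,0,0,0,0]],
])

```text
t: 14.05
ee_pos: [620.4, -168.5, 285.5]
orientation: [-3.141, -0.001, 0.002]
ft_force: [0.8, 0.6, -1.8]
width: 46.4
grasp_force: 30.0
```

Emit:
step_arm([
  [[0,0,-0.8,0,0,0,0],[0,0,-0.6,0,0,0,0],[0,0,-0.1,0,0,0,0],[0,0,-0.08,0,0,0,0],[0,0,0,0,0,0,0]],
])

```text
t: 14.68
ee_pos: [620.5, -167.1, 208.1]
orientation: [3.141, 0.001, 0.002]
ft_force: [0.3, 0.4, -1.5]
width: 46.3
grasp_force: 30.0
```

```bash
python3 - <<'E'
from h import *
im=np.load("top1.npy",allow_pickle=True).item()
print("lid",onplane(im,373.7,311.3,52),"white plate 450.2 -18.8");o=readout.get_obs();print(o["ee_pos"],o["ft_force"])
E
```

```text
lid [449.81393554 -18.83700867  52.        ] white plate 450.2 -18.8
[ 620.49409263 -167.12201751  208.05244009] [ 0.34262398  0.4497145  -1.48453486]
```

Emit:
step_arm([
  [[0,0,-0.02,0,0,0,0],[0,0,0,0,0,0,1],[0,0,0,0,0,0,1],[0,0,0,0,0,0,1],[0,0,0,0,0,0,1]],
])

```text
t: 15.3
ee_pos: [620.1, -167.2, 206.3]
orientation: [3.142, 0.001, 0.0]
ft_force: [0.3, -0.2, 0.4]
width: 82.7
grasp_force: 0.0
```

Emit:
step_arm([
  [[0,0,0.2,0,0,0,1],[0,0,0.6,0,0,0,1],[0,0,0.8,0,0,0,1],[0,0,0.8,0,0,0,1],[-0.092,0.757,0,0,0,0,1]],
])

```text
t: 15.92
ee_pos: [617.0, -130.9, 330.8]
orientation: [3.139, -0.004, 0.013]
ft_force: [-0.1, 1.0, -1.4]
width: 88.0
grasp_force: 0.0
```

Emit:
step_arm([
  [[-0.092,0.757,0,0,0,0,1],[-0.092,0.757,0,0,0,0,1],[-0.092,0.757,0,0,0,0,1],[0,0,-0.8,0,0,0,1],[0,0,0,0,0,0,1]],
])

```text
t: 16.55
ee_pos: [600.5, -15.3, 284.6]
orientation: [-3.141, -0.002, 0.007]
ft_force: [0.4, -0.5, 0.8]
width: 87.6
grasp_force: 0.0
```

```bash
python3 - <<'E'
from h import *
w=get_image("wrist");save(w,"w2.png");np.save("w2.npy",w,allow_pickle=True);print(readout.get_obs()["ee_pos"])
E
```

```text
[601.33356256 -15.72105867 285.97040537]
```

View pics/w2.png

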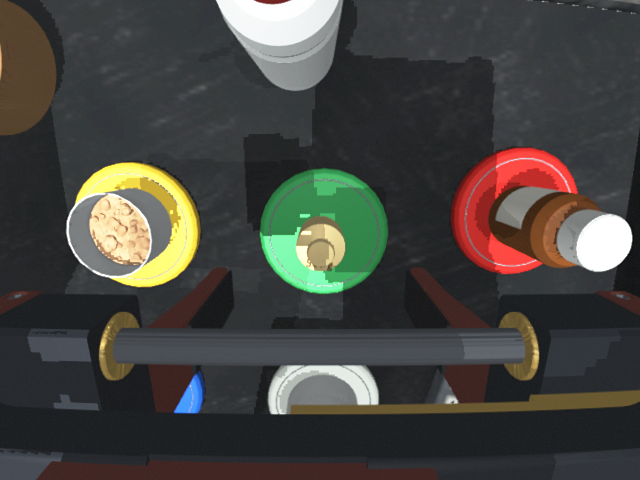

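The wrist view shows the bottle upright on red, the brass weight at (321,245) on green at (324,231), the soil tin on yellow, and the wash bottle ahead, clear of the gripper.

```bash
python3 - <<'E'
from h import *
w=np.load("w2.npy",allow_pickle=True).item()
f=lambda u,v,z:np.round(onplane(w,u,v,z)[:2],1)
print("knob",f(321,253,56),"green",f(260.5,232,10),f(388,232,10),f(324,169,10),f(324,294,10),"wash near",f(297,88,0))
E
```

```text
knob [606.  -16.2] green [609.   29.8] [609.1 -67.9] [656.4 -18.6] [557.9 -19.1] wash near [713.8   1.1]
```

Emit:
step_arm([
  [[0,0,-0.8,0,0,0,1],[0,0,-0.7,0,0,0,1],[0,0,-0.3,0,0,0,1],[0,0,-0.05,0,0,0,1],[0,0,0,0,0,0,0]],
])

```text
t: 17.23
ee_pos: [602.4, -16.0, 194.9]
orientation: [3.142, 0.0, 0.003]
ft_force: [-0.7, 0.2, 0.3]
width: 81.0
grasp_force: 0.0
```

Emit:
step_arm([
  [[0,0,0,0,0,0,0],[0,0,0,0,0,0,0],[0,0,0,0,0,0,0],[0,0,0,0,0,0,0],[0,0,0,0,0,0,0]],
])

```text
t: 17.85
ee_pos: [601.7, -15.8, 193.7]
orientation: [3.141, 0.001, -0.0]
ft_force: [-0.1, 0.4, 0.6]
width: 33.1
grasp_force: 30.0
```

Emit:
step_arm([
  [[0,0,0.2,0,0,0,0],[0,0,0.5,0,0,0,0],[0,0,0.5,0,0,0,0],[-0.6,0.65,0,0,0,0,0],[-0.7,0.75,0,0,0,0,0]],
])

```text
t: 18.48
ee_pos: [536.1, 54.5, 254.2]
orientation: [-3.141, 0.002, -0.001]
ft_force: [-0.1, 0.5, -5.8]
width: 33.0
grasp_force: 30.0
```

Emit:
step_arm([
  [[-0.8,0.85,0,0,0,0,0],[-0.734,0.84,0,0,0,0,0],[0,0,-0.6,0,0,0,0],[0,0,-0.4,0,0,0,0],[0,0,-0.18,0,0,0,0]],
])

```text
t: 19.1
ee_pos: [459.5, 138.8, 194.0]
orientation: [3.141, 0.001, -0.003]
ft_force: [-0.1, 0.2, -5.6]
width: 33.0
grasp_force: 30.0
```

Emit:
step_arm([
  [[0,0,-0.02,0,0,0,0],[0,0,0,0,0,0,0],[0,0,0,0,0,0,1],[0,0,0,0,0,0,1],[0,0,0,0,0,0,1]],
])

```text
t: 19.73
ee_pos: [460.3, 138.7, 194.1]
orientation: [-3.141, -0.001, -0.002]
ft_force: [0.3, 0.6, 0.3]
width: 59.4
grasp_force: 0.0
```

Emit:
step_arm([
  [[0,0,0.2,0,0,0,1],[0,0,0.8,0,0,0,1],[0,0,0.8,0,0,0,1],[0.747,-0.072,0,0,0,0,1],[0.747,-0.072,0,0,0,0,1]],
])

```text
t: 20.35
ee_pos: [535.6, 131.6, 285.5]
orientation: [-3.141, -0.001, -0.004]
ft_force: [0.1, 0.6, 0.1]
width: 87.8
grasp_force: 0.0
```

Emit:
step_arm([
  [[0.747,-0.072,0,0,0,0,1],[0.747,-0.072,0,0,0,0,1],[0,0,0,0,0,0,1],[0,0,-0.2,0,0,0,1],[0,0,0,0,0,0,1]],
])

```text
t: 20.98
ee_pos: [607.8, 124.3, 272.5]
orientation: [3.141, 0.001, -0.005]
ft_force: [0.2, 0.3, 0.2]
width: 87.8
grasp_force: 0.0
```

```bash
python3 - <<'E'
from h import *
w=get_image("wrist");save(w,"w3.png");np.save("w3.npy",w,allow_pickle=True);print(readout.get_obs()["ee_pos"])
E
```

```text
[608.15582766 124.40214183 273.01055184]
```

View pics/w3.png

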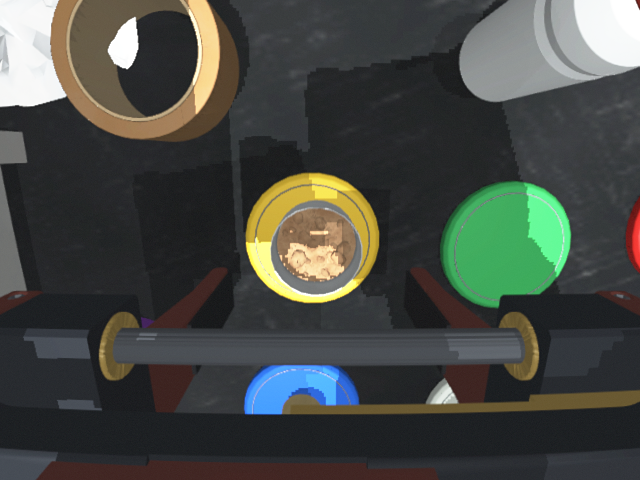

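The wrist view shows the soil tin rim at columns 271–361 and bottom row 297, the yellow plate at columns 246–379 and rows 173–303, green empty at (506,244), and the brass weight on blue.

```bash
python3 - <<'E'
from h import *
w=np.load("w3.npy",allow_pickle=True).item()
f=lambda u,v,z:np.round(onplane(w,u,v,z)[:2],1)
print("rim",f(271,252,46),f(361,252,46),f(316,297,46),"yellow",f(246,240,10),f(379,240,10),f(312,173,10),f(312,303,10))
E
```

```text
rim [614.9 154.8] [614.9  98. ] [584.3 126.4] yellow [613.5 178.1] [613.5  80.4] [661.9 129.4] [563.4 129.8]
```

Emit:
step_arm([
  [[0,0.02,-0.7,0,0,0,1],[0,0,-0.5,0,0,0,1],[0,0,-0.32,0,0,0,1],[0,0,0,0,0,0,1],[0,0,0,0,0,0,0]],
])

```text
t: 21.65
ee_pos: [609.7, 125.4, 198.5]
orientation: [-3.141, -0.001, -0.002]
ft_force: [0.7, -0.0, 0.2]
width: 81.2
grasp_force: 0.0
```

Emit:
step_arm([
  [[0,0,0,0,0,0,0],[0,0,0,0,0,0,0],[0,0,0,0,0,0,0],[0,0,0,0,0,0,0],[0,0,0,0,0,0,0]],
])

```text
t: 22.28
ee_pos: [609.7, 125.4, 198.3]
orientation: [-3.141, -0.001, -0.001]
ft_force: [-0.8, 0.3, 7.0]
width: 57.2
grasp_force: 30.0
```

Emit:
step_arm([
  [[0,0,0.3,0,0,0,0],[0,0,0.5,0,0,0,0],[-0.03,-0.72,0,0,0,0,0],[-0.03,-0.72,0,0,0,0,0],[-0.03,-0.72,0,0,0,0,0]],
])

```text
t: 22.9
ee_pos: [604.8, 16.4, 238.5]
orientation: [3.142, 0.001, 0.001]
ft_force: [0.9, -0.6, -1.2]
width: 57.6
grasp_force: 30.0
```

Emit:
step_arm([
  [[-0.03,-0.72,0,0,0,0,0],[0,0,0,0,0,0,0],[0,0,-0.5,0,0,0,0],[0,0,-0.2,0,0,0,0],[0,0,-0.08,0,0,0,0]],
])

```text
t: 23.52
ee_pos: [603.3, -18.0, 198.3]
orientation: [-3.141, -0.002, 0.002]
ft_force: [-5.2, -1.2, 19.6]
width: 57.5
grasp_force: 30.0
```

Emit:
step_arm([
  [[0,0,-0.02,0,0,0,0],[0,0,0,0,0,0,0],[0,0,0,0,0,0,1],[0,0,0,0,0,0,1],[0,0,0,0,0,0,1]],
])

```text
t: 24.15
ee_pos: [603.5, -18.7, 197.7]
orientation: [-3.142, -0.001, -0.0]
ft_force: [0.1, 0.4, -0.7]
width: 84.0
grasp_force: 0.0
```

Emit:
step_arm([
  [[0,0,0,0,0,0,1],[0,0,0.2,0,0,0,1],[0,0,0.8,0,0,0,1],[0,0,0.7,0,0,0,1],[-0.717,0.787,0,0,0,0,1]],
])

```text
t: 24.78
ee_pos: [570.3, 19.6, 286.6]
orientation: [3.142, -0.004, 0.015]
ft_force: [0.0, 0.8, 0.2]
width: 87.7
grasp_force: 0.0
```

Emit:
step_arm([
  [[-0.717,0.787,0,0,0,0,1],[-0.717,0.787,0,0,0,0,1],[-0.717,0.787,0,0,0,0,1],[0,0,0,0,0,0,1],[0,0,0,0,0,0,1]],
])

```text
t: 25.4
ee_pos: [460.6, 138.8, 283.4]
orientation: [-3.141, -0.002, -0.003]
ft_force: [0.2, -0.4, -0.2]
width: 88.1
grasp_force: 0.0
```

```bash
python3 - <<'E'
from h import *
im=get_image("top");np.save("top2.npy",im,allow_pickle=True);print(readout.get_obs()["ee_pos"])
P=im["pixels"];cv2.imwrite("pics/t2c.png",cv2.resize(P[170:350,240:490,::-1],None,fx=3,fy=3,interpolation=cv2.INTER_CUBIC))
E
```

```text
[460.88684585 138.44485256 283.21908042]
```

View pics/t2c.png

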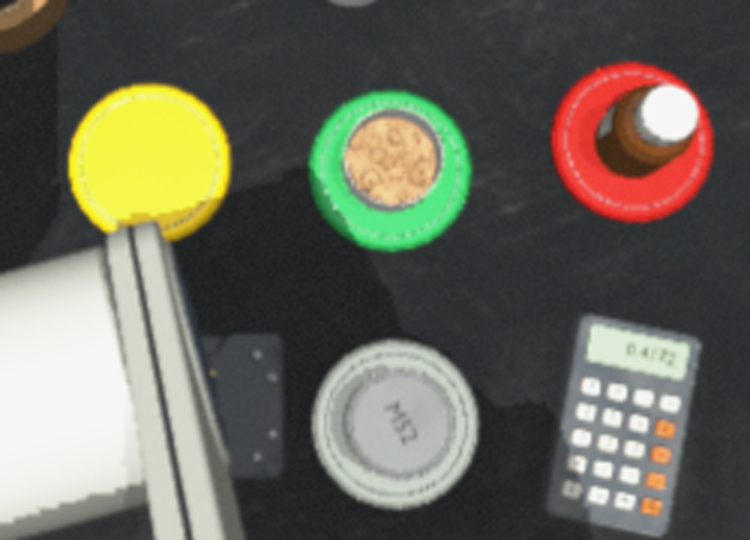

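The crop shows the soil rim at (393,158) on green, the cap at (669,113) over red, the lid at (401,424) on white, and yellow empty.

Emit:
step_arm([
  [[0,0,-0.8,0,0,0,1],[0,0,-0.6,0,0,0,1],[0,0,-0.3,0,0,0,1],[0,0,-0.08,0,0,0,1],[0,0,0,0,0,0,0]],
])

```text
t: 26.08
ee_pos: [460.5, 138.5, 194.0]
orientation: [-3.141, 0.0, -0.001]
ft_force: [-0.2, -1.0, -0.0]
width: 81.1
grasp_force: 0.0
```

Emit:
step_arm([
  [[0,0,0,0,0,0,0],[0,0,0,0,0,0,0],[0,0,0,0,0,0,0],[0,0,0,0,0,0,0],[0,0,0,0,0,0,0]],
])

```text
t: 26.7
ee_pos: [460.0, 138.7, 193.8]
orientation: [3.142, 0.001, 0.0]
ft_force: [-0.2, -0.6, 1.9]
width: 33.2
grasp_force: 30.0
```

```bash
python3 - <<'E'
from h import *
im=np.load("top2.npy",allow_pickle=True).item()
g=lambda x,y,z:np.round(onplane(im,240+(x-1)/3,170+(y-1)/3,z)[:2],1)
print("soil",g(393,158,46),"green 603.9 -18.4");print("cap",g(669,113,97),"red 620.5 -167.1");print("lid",g(401,424,52),"white 450.2,-18.8")
o=readout.get_obs();print(o["ee_pos"],o["grasp_force"],o["width"])
E
```

```text
soil [604.9 -17.2] green 603.9 -18.4
cap [ 620.  -166.2] red 620.5 -167.1
lid [450.3 -18.2] white 450.2,-18.8
[460.0047491  138.70887043 193.75755131] 29.98977361014113 33.16258942539668
```

Emit:
step_arm([
  [[0,0,0.3,0,0,0,0],[0,0,0.5,0,0,0,0],[0.744,-0.048,0,0,0,0,0],[0.744,-0.048,0,0,0,0,0],[0.744,-0.048,0,0,0,0,0]],
])

```text
t: 27.32
ee_pos: [572.3, 131.4, 234.3]
orientation: [3.142, 0.001, -0.001]
ft_force: [1.0, 0.4, -4.8]
width: 32.9
grasp_force: 30.0
```

Emit:
step_arm([
  [[0.744,-0.048,0,0,0,0,0],[0,0,0,0,0,0,0],[0,0,-0.5,0,0,0,0],[0,0,-0.2,0,0,0,0],[0,0,-0.08,0,0,0,0]],
])

```text
t: 27.95
ee_pos: [608.0, 129.1, 194.1]
orientation: [3.141, 0.001, -0.003]
ft_force: [-0.3, 1.2, -5.5]
width: 32.7
grasp_force: 30.0
```

Emit:
step_arm([
  [[0,0,-0.02,0,0,0,0],[0,0,0,0,0,0,0],[0,0,0,0,0,0,1],[0,0,0,0,0,0,1],[0,0,0,0,0,0,1]],
])

```text
t: 28.58
ee_pos: [609.1, 129.2, 194.2]
orientation: [-3.141, -0.001, -0.002]
ft_force: [-0.2, -0.7, -0.8]
width: 59.6
grasp_force: 0.0
```

Emit:
step_arm([
  [[0,0,0.2,0,0,0,1],[0,0,0.8,0,0,0,1],[0,0,0.9,0,0,0,1],[-0.8,0,0.9,0,0,0,1],[-0.9,0,0.5,0,0,0,1]],
])

```text
t: 29.2
ee_pos: [523.5, 129.1, 361.6]
orientation: [-3.141, -0.0, -0.007]
ft_force: [-0.9, 0.5, 0.6]
width: 87.8
grasp_force: 0.0
```

Emit:
step_arm([
  [[-0.9,0,0,0,0,0,1],[-0.9,0,0,0,0,0,1],[0,0,0,0,0,0,1],[0,0,0,0,0,0,1],[0,0,0,0,0,0,1]],
])

```text
t: 29.82
ee_pos: [435.0, 129.2, 359.1]
orientation: [-3.141, -0.0, -0.002]
ft_force: [-0.4, -0.4, 0.5]
width: 87.9
grasp_force: 0.0
```

```bash
python3 - <<'E'
from h import *
im=get_image("side");P=im["pixels"][170:400,150:450,::-1];cv2.imwrite("pics/s2c.png",cv2.resize(P,None,fx=2.5,fy=2.5))
im=get_image("top");np.save("top3.npy",im,allow_pickle=True)
P=im["pixels"];cv2.imwrite("pics/t3c.png",cv2.resize(P[170:350,240:490,::-1],None,fx=3,fy=3,interpolation=cv2.INTER_CUBIC))
E
```

```text
(no output)
```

View pics/s2c.png

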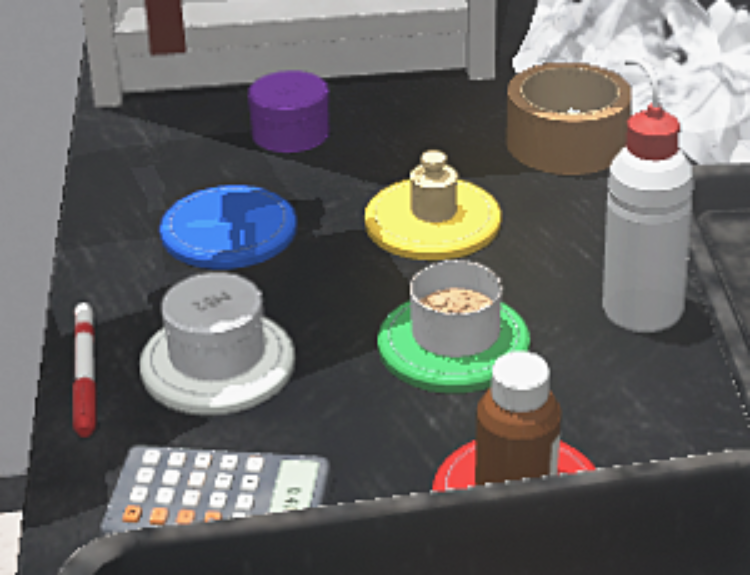

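View pics/t3c.png

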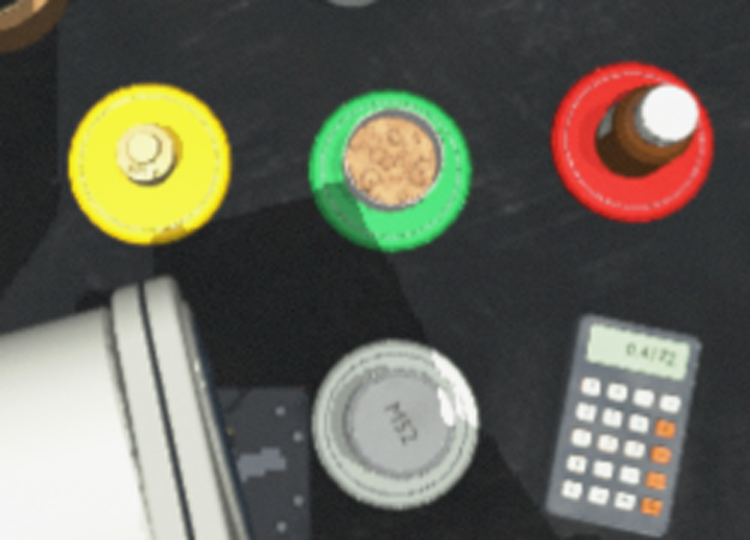

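Every item stands upright and centred on its home plate: brass knob at (144,149) on yellow in the top crop, blue empty, and the wash bottle unmoved in the side view. I'm handing the job in.

```bash
python3 - <<'E'
from h import *
im=np.load("top3.npy",allow_pickle=True).item()
print(onplane(im,240+143/3,170+148/3,56)[:2],"yellow 609.3 129.2")
print(ctrl.close_job())
E
```

```text
[609.60026457 128.28434155] yellow 609.3 129.2
the job is handed in; nothing more can be done
None
```

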